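# Fit the handwheel to the bench press and wind it down

## Robot

A 6-joint arm with a two-finger parallel gripper is mounted at the origin on the work surface. World frame = base frame: x ahead of the robot, y to its left, z up, the work surface at z = 0. Lengths are in m, angles in rad, forces in N, time in s.
With the tool pointing down it reaches from about 0.275 to 0.875 m from the base axis. Payload 12.5 kg.
Tool frame: the origin (TCP) lies at the very end of the fingers, on their centre line; the grasp point (between the pads) lies 19 mm behind it; z points along the fingers, y is the line along which they close (so a half turn about z gives the same grasp; the last joint's range is limited). The gripper opens to 85 mm and grips with 20 to 120 N. Pads are 22 mm wide; open, the fingers measure 114 mm over their backs; the gripper's body (76 mm by 85 mm) begins 54 mm behind the grasp point. The pads swing forward as they close: fully open they stand 13 mm farther back than shut.
Start: joints at [1.09, 0.351, 1.652, -0, 1.139, -0.085], TCP at [0.212, 0.507, 0.231] pointing down, gripper open.
Joint ranges: [-2.75, 2.75], [-0.79, 2.1], [0.01, 2.65], [-1.57, 4.71], [0.07, 3.14], [-2.87, 2.87]. Speed limits (rad/s): [2.22, 2.22, 2.79, 3.14, 3.14, 3.14].

## Interface

Orientations are given as a 3x3 rotation matrix whose columns are the frame's x, y, z axes.
In Python, from bench import manip gives the robot as it stands. Calls block until the motion is done:
- manip.move_ptp(position, orientation): joint-space move of the TCP to a pose.
- manip.move_l(position, attitude=None, max_speed=0.15): straight line of the TCP; attitude=None keeps the orientation; max_speed is the mean speed in m/s.
- manip.move_j(angles): joint-space move.
- manip.set_gripper(opening, effort=None): opening from 0.0 (shut) to 1.0 (fully open); effort is the grip in N (None keeps the last); returns when the fingers have stopped.
- manip.dwell(seconds).
- manip.inverse_kinematics(position, orientation): joint angles nearest the present ones, or None.
- manip.grab_frame(name): name is "scene" or "top" or "wrist"; returns (picture, depth): 480x640x3 uint8, red, green, blue; 480x640 float32, m along the optical axis (not along the pixel's ray), 0 where there is no reading.
- manip.get_calibration(name): a dict with "camera_matrix" (3x3 intrinsics, pixels), "R" (3x3) and "t" (3): a world point X has camera coordinates R X + t. Camera axes: x right, y down, z forward; pixel columns grow to the right and rows downward; lengths in m; the calibration is good to about 2 mm. A picture is of the moment at which its call begins: read the wrist's pose just before it. get_calibration takes no time and is no camera call; for the wrist camera it gives the pose at the moment of the call.
A pose or a line that the arm cannot do raises manip.Unreachable and nothing moves.
- manip.sign_off(): hands the job in; it is judged then, once.
Trained networks look in the newest picture that a camera, given by its name, has taken for a name from the list of things; names that differ only in an ending like _2 or _b are one class to them, and where a whole thing is asked for, a point or a joint stands for the part that bears it (a point fixed in the world has none). Each returns a list of dicts, best first, with "confidence" (0 to 1); they miss things now and then, are a little off and sometimes report something else, mostly with a low value. They report only what shows in the picture. A call takes as long as a camera call. They do not tell look-alikes from the thing itself.
- manip.look_for(camera, name): "at" ([x, y, z] in m, in world coordinates, good to about 4 mm: the middle of the surface that is visible of it).
Readings, each from a call of its own:
- manip.current_time(): time.
- manip.current_qpos(): joint angles.
- manip.current_joint_vel(): joint speeds.
- manip.current_joint_torque(): joint torques, N m.
- manip.current_ee_pos(): TCP position.
- manip.current_tcp_rot(): TCP orientation.
- manip.current_force(): force on the tool from outside, world axes, zero at the start.
- manip.current_ft_torque(): the same for the moment, N m.
- manip.current_grip_width(): opening from 0.0 (shut) to 1.0 (fully open).
- manip.current_grip_force(): force on a finger pad.
Only numpy, scipy, OpenCV 4.12 (cv2) and the standard library are available. Lean on these libraries where they do the work, as an engineer would, in place of code of your own. Each camera call takes 0.05 s, during which the arm holds its last target. There are 200 camera calls.

## Task

Put the loose handwheel on the square top of the green press's screw, fully home on the collar under the square, and only then wind it clockwise until the ram is down on the ornament in the die. Leave the wheel fitted, and leave the pen pot, stapler, bottle and tray of ornaments where they are, standing as they were.

Things in the scene. Friction and masses are not known exactly. Their poses are not given: they have to be found in the camera images.
- press: Green C-frame bench screw press, fixed. Origin: on the bench under the vertical screw axis; z up. Throat opens to its own -x; base 215 x 110 x 22 mm reaches 65 mm before and 150 mm behind the origin; column 52 x 56 mm at x +102 mm. Overarm top 182 mm high, bronze nut round the screw up to 192 mm, above that only the screw.
- shoulder (a point): On the screw axis, top face of the steel collar (30 mm diameter) that the wheel's hub must sit on; 212 mm above the bench when ram reads 0, sinking with the screw. A steel square 14 x 14 mm, 22 mm tall, stands on it. These axes are the press's and do NOT turn with the screw: the square's angle about the vertical differs every time, is not reported and must be seen or felt.
- screw_tip (a point): On the screw axis, tip of the round pilot stub on the square: 13.4 mm diameter for 4.5 mm, then tapering to 9 mm, 8 mm tall; 30 mm above the shoulder; axes as the shoulder's. With the stub in the bore the hub rests on the square's top; leaned on (6 N) and turned, it drops 22 mm once bore and square agree within 5 degrees (each 90). If the corners catch and drive the screw, rock back.
- ram (a joint): Ram position, m: 0 top of travel, growing downward, 0.014 = punch on the ornament in the die, a solid stop. Starts at 0.0027 to 0.0103. Moves only with the screw: clockwise seen from above is down, 30 mm per turn. The screw turns stiffly (0.25 N m) and stays where left; the hub sliding lightly on the square's top does not turn it. Should still read below 0.012 when the wheel comes home.
- wheel: Loose handwheel, about 0.5 kg, flat on the bench, knob up. Origin: centre of the hub's underside, z up. Steel octagonal hub 32 mm across flats, 48 mm tall, 15.2 mm square through bore; bore sides and four hub flats face its own +-x, +-y, the other flats lie at 45 degrees. Three 10 mm spokes at 60, 180, 300 degrees from x; black rim, 160 mm outer diameter, 14 mm thick; both at most 21 mm high.
- hub_top (a point): Centre of the top face of the wheel's hub, 48 mm above its origin, axes as the wheel's. The upper 27 mm of the hub stand clear above rim and spokes and can be gripped from above.
- crank_knob (a point): Top of the red crank knob that stands on the wheel's rim at its -x, 73 mm from the axis; 22 mm diameter, 64 mm above the hub's underside, fixed to the rim (does not spin).
- pen_pot: Bystander: orange pot with three pens, 72 mm diameter, 90 mm tall (pens 140 mm); origin under its centre.
- stapler: Bystander: black stapler, 130 x 34 x 51 mm, long side along its x; origin under its centre.
- bottle: Bystander: clear bottle with red cap, 64 mm diameter, 160 mm tall; origin under its centre.
- tray: Bystander: small red open tray of gilt ornaments, 110 x 85 x 25 mm; origin under its centre.
Not all that is in view belongs to the job. Leave any yellow look-alike of the wheel alone.

How it is judged:
On the way, in this order (a step that is already met when the one before it is completed fails the run):
1. the handwheel sits fully home on the screw's collar, with the ram still up (horizontal distance between wheel and shoulder below 0.003 m and z of wheel in the frame of shoulder between -0.003 and 0.003 m and value of joint ram below 0.012 m), for 0.2 s.
2. with the wheel home, the ram has been wound down on the ornament (value of joint ram above 0.0125 m and distance between wheel and shoulder below 0.005 m), for 0.2 s.
At the end, for the whole second after the job is handed in: The wheel is on the screw with its hub's underside within 3 mm of the collar's top, within 3 mm of the screw axis and within 0.08 rad of level, at rest, and the ram is within 1.5 mm of the ornament (joint ram above 0.0125). The bystanders stand where they were (value of joint ram above 0.0125 m and horizontal distance between wheel and shoulder below 0.003 m and z of wheel in the frame of shoulder between -0.003 and 0.003 m and angle between the z axis of wheel and the z axis of shoulder, either way round below 0.08 rad and linear speed of wheel below 0.02 m/s); the robot touches nothing.
It fails at once if the pen pot was moved more than 30 mm or tipped (distance of pen_pot from where it was at the start of the episode above 0.03 m or angle between pen_pot's own z axis and vertical above 0.5 rad).
It fails at once if the stapler was moved more than 30 mm or tipped (distance of stapler from where it was at the start of the episode above 0.03 m or angle between stapler's own z axis and vertical above 0.5 rad).
It fails at once if the bottle was moved more than 30 mm or tipped (distance of bottle from where it was at the start of the episode above 0.03 m or angle between bottle's own z axis and vertical above 0.5 rad).
It fails at once if the tray was moved more than 30 mm or tipped (distance of tray from where it was at the start of the episode above 0.03 m or angle between tray's own z axis and vertical above 0.5 rad).
It also fails if it takes over 72 s, if anything falls off the work surface, if the arm or the gripper's body presses on something with over 40 N, if the wrist force passes 120 N, or if a joint passes its speed limit or range.

## Working session

There is one attempt and no reset: what is moved stays moved. The work goes in short steps, each a Python script; the robot and the scene stay as the last script left them, time stands still between calls to the robot, and variables do not carry over. Pictures are saved under pics/ and viewed, at most 10 in all, crops included, and the job is handed in when it is done.

```bash
ls; mkdir -p pics; python3 - <<'E'
from bench import manip as m
import cv2,numpy as np
ims=[]
for c in("scene","top"):
    p,d=m.grab_frame(c); cv2.imwrite(f"pics/{c}0.png",p[:,:,::-1]); np.save(f"pics/{c}0.npy",d)
    k=m.get_calibration(c); print(c,k["camera_matrix"].round(1).tolist(),(-k["R"].T@k["t"]).round(3),k["R"].round(2).tolist())
    for n in("press","wheel","hub_top","crank_knob","screw_tip","pen_pot","stapler","bottle","tray"):
        print(n,[(np.round(o["at"],3).tolist(),round(o["confidence"],2)) for o in m.look_for(c,n)][:3])
print(m.current_time())
E
```

```text
pics
scene [[557.4, 0.0, 318.3], [0.0, 557.4, 242.2], [0.0, 0.0, 1.0]] [1.362 0.187 0.951] [[-0.26, 0.96, 0.01], [0.66, 0.19, -0.72], [-0.7, -0.18, -0.69]]
press [([0.533, 0.171, 0.042], 0.96)]
wheel [([0.484, -0.251, 0.02], 0.88)]
hub_top [([0.416, -0.056, 0.022], 0.93), ([0.49, -0.252, 0.02], 0.63)]
crank_knob [([0.486, -0.252, 0.016], 0.95), ([0.414, -0.056, 0.02], 0.9)]
screw_tip [([0.531, 0.187, 0.206], 0.73)]
pen_pot [([0.72, 0.303, 0.068], 0.72)]
stapler [([0.736, -0.08, 0.049], 0.83), ([0.483, -0.253, 0.018], 0.55)]
bottle [([0.731, -0.282, 0.091], 0.65)]
tray [([0.727, 0.08, 0.006], 0.98)]
top [[461.1, 0.0, 317.5], [0.0, 461.1, 235.6], [0.0, 0.0, 1.0]] [0.521 0.008 1.186] [[-0.01, -1.0, 0.01], [-1.0, 0.01, -0.07], [0.07, -0.01, -1.0]]
press [([0.71, -0.084, 0.052], 0.74), ([0.472, -0.253, 0.021], 0.58), ([0.483, 0.157, 0.042], 0.57)]
wheel [([0.403, -0.056, 0.022], 0.73), ([0.471, -0.256, 0.02], 0.72)]
hub_top [([0.478, -0.258, 0.02], 0.86), ([0.403, -0.056, 0.018], 0.74)]
crank_knob [([0.403, -0.056, 0.022], 0.72)]
screw_tip [([0.712, 0.308, 0.068], 0.6), ([0.523, 0.183, 0.205], 0.58)]
pen_pot [([0.708, 0.307, 0.067], 0.8), ([0.729, 0.078, 0.012], 0.35)]
stapler [([0.712, -0.086, 0.056], 0.88)]
bottle [([0.7, -0.276, 0.106], 0.75), ([0.728, 0.082, 0.008], 0.44)]
tray [([0.725, 0.082, 0.009], 0.65)]
1.0
```

View pics/scene0.png

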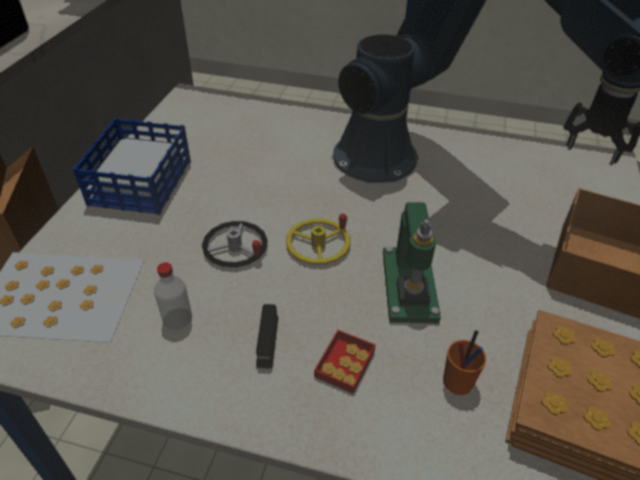

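View pics/top0.png

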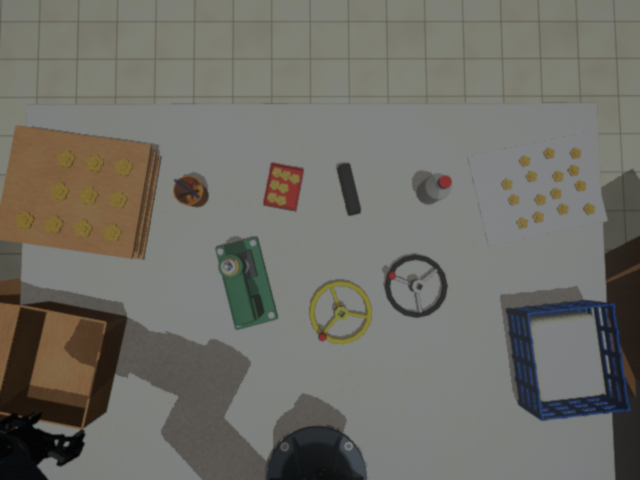

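The wanted black wheel is at scene (235,243) / top (418,286). The yellow look-alike is at scene (318,240) / top (341,312), and I'll leave it alone. The press screw is at top (232,265), with the column toward the robot. Next I'll take close wrist views of the screw and the wheel.

```bash
cat > h.py <<'E'
from bench import manip as m
import cv2,numpy as np
def R(a): # tool down, x axis at world angle a
    c,s=np.cos(a),np.sin(a); return np.array([[c,s,0],[s,-c,0],[0,0,-1.]])
def yaw(): r=m.current_tcp_rot(); return np.arctan2(r[1,0],r[0,0])
def pix(k,X): 
    c=k["R"]@np.asarray(X)+k["t"]; u=k["camera_matrix"]@c; return u[:2]/u[2]
def cloud(k,d,mask=None):
    v,u=np.nonzero((d>0) if mask is None else (mask&(d>0))); z=d[v,u]
    c=np.linalg.inv(k["camera_matrix"])@np.stack([u*z,v*z,z]); return (k["R"].T@(c-k["t"][:,None])).T,u,v
def snap(n):
    k=m.get_calibration("wrist"); p,d=m.grab_frame("wrist"); cv2.imwrite(f"pics/{n}.png",p[:,:,::-1]); np.savez(f"pics/{n}.npz",d=d,R=k["R"],t=k["t"],camera_matrix=k["camera_matrix"]); return k,p,d
E
python3 - <<'E'
from h import *
r=m.current_tcp_rot(); print(r.round(2).tolist()); k=m.get_calibration("wrist"); print(k["camera_matrix"].round(0).tolist())
print("cam in tool",(r.T@(-k["R"].T@k["t"]-m.current_ee_pos())).round(3),(k["R"]@r).round(2).tolist())
off=(r.T@(-k["R"].T@k["t"]-m.current_ee_pos()))
a=0.; 
for n,xy,z in(("screw",(0.528,0.186),0.40),("wheel",(0.478,-0.256),0.30)):
    t=np.array([*xy,z]);t[:2]-=(R(a)@off)[:2]
    for a2 in(a,):
        print(n,t, m.inverse_kinematics(t,R(a2)))
    m.move_ptp(t,R(a)); k,p,d=snap(n); P,u,v=cloud(k,d); print(n,(-k["R"].T@k["t"]).round(3),m.current_ee_pos().round(4),m.current_time())
    s=P[:,2]; near=np.hypot(P[:,0]-xy[0],P[:,1]-xy[1])<.03; print("high pts",np.sort(s[near])[-300::40].round(4))
E
```

```text
[[-0.92, 0.39, -0.0], [0.39, 0.92, -0.0], [0.0, -0.0, -1.0]]
[[402.0, 0.0, 323.0], [0.0, 402.0, 237.0], [0.0, 0.0, 1.0]]
cam in tool [ 0.074  0.001 -0.142] [[-0.0, 1.0, -0.0], [-0.96, -0.0, -0.29], [-0.29, 0.0, 0.96]]
screw [0.45407901 0.18696689 0.4       ] [ 2.95759877e-01  1.15418112e-01  1.54069385e+00 -4.44089210e-16
  1.48548069e+00  1.86655620e+00]
screw [0.529 0.188 0.541] [0.4539 0.1874 0.3997] 2.75
high pts [0.2286 0.2297 0.2338 0.2348 0.2356 0.236  0.2365 0.2372]
wheel [ 0.40407901 -0.25503311  0.3       ] [-6.60476324e-01  1.49324056e-01  1.73979982e+00 -4.44089210e-16
  1.25246878e+00  9.10320003e-01]
wheel [ 0.48  -0.254  0.442] [ 0.4046 -0.2544  0.3002] 4.4667
high pts [0.0472 0.0473 0.0474 0.0476 0.0477 0.0479 0.0482 0.0486]
```

```bash
python3 - <<'E'
from h import *
out=[]
for n,X,h in(("screw",(0.528,0.186,.23),60),("wheel",(0.478,-0.256,.03),100)):
    k=np.load(f"pics/{n}.npz"); p=cv2.imread(f"pics/{n}.png"); u,v=pix(k,X).astype(int); print(n,u,v)
    out.append(cv2.resize(p[v-h:v+h,u-h:u+h],(400,400),interpolation=cv2.INTER_CUBIC)); 
cv2.imwrite("pics/c1.png",np.hstack(out))
E
```

```text
screw 326 115
wheel 325 115
```

View pics/c1.png

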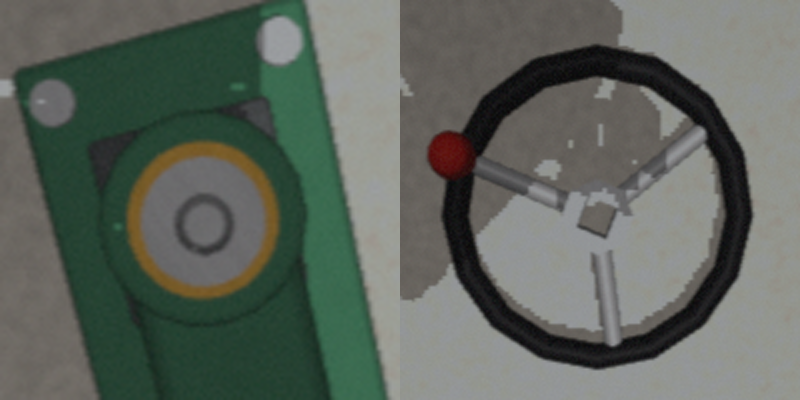

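The left crop shows the stub and collar at the crop centre (205,222), but the square's corners aren't readable. The right crop shows the black wheel with its knob at (450,155), its hub at (598,212) and an open bore. It's the right wheel, so I'll measure its pose now.

```bash
cat >> h.py <<'E'
def hub_fit(k,d,xy,zlo,zhi,r=.03):
    P,u,v=cloud(k,d); s=(P[:,2]>zlo)&(P[:,2]<zhi)&(np.hypot(P[:,0]-xy[0],P[:,1]-xy[1])<r); Q=P[s]
    (cx,cy),rad=cv2.minEnclosingCircle((Q[:,:2]*1000).astype(np.float32)); return cx/1000,cy/1000,rad/1000,Q[:,2].mean(),len(Q),Q
E
python3 - <<'E'
from h import *
k=np.load("pics/wheel.npz"); p=cv2.imread("pics/wheel.png"); d=k["d"]
f=hub_fit(k,d,(.478,-.256),.043,.053); print("hub",np.round(f[:5],4), f[5].mean(0).round(4), cv2.minAreaRect((f[5][:,:2]*1000).astype(np.float32)))
hsv=cv2.cvtColor(p,cv2.COLOR_BGR2HSV); red=((hsv[...,0]<8)|(hsv[...,0]>172))&(hsv[...,1]>150)&(hsv[...,2]>60)
P,u,v=cloud(k,d,red); s=np.hypot(P[:,0]-f[0],P[:,1]-f[1])<.1; P=P[s]; print("knob",P.mean(0).round(4),len(P),P[:,2].max()); T=P[P[:,2]>.058]; print(T.mean(0).round(4))
P,u,v=cloud(k,d); g=p[v,u].max(1)<50
rr=np.hypot(P[:,0]-f[0],P[:,1]-f[1]); s=g&(rr<.095)&(rr>.05)&(P[:,2]>.008)&(P[:,2]<.03); Q=P[s]; print("rim",cv2.minEnclosingCircle((Q[:,:2]*1000).astype(np.float32)),Q[:,2].max(),len(Q))
for c in (np.array([f[0],f[1]]),): 
    e=T.mean(0)[:2]-c; print("knob r",np.hypot(*e),"wheel yaw deg",np.degrees(np.arctan2(*-e[::-1])))
E
```

```text
hub [ 4.714e-01 -2.532e-01  1.740e-02  4.700e-02  7.240e+02] [ 0.4714 -0.2533  0.047 ] ((471.2474060058594, -253.284912109375), (31.871116638183594, 31.885251998901367), 67.8978042602539)
knob [ 0.4992 -0.1869  0.0601] 319 0.06388491919894565
[ 0.4988 -0.1865  0.0604]
rim ((471.4831848144531, -253.3329315185547), 78.83050537109375) 0.029430836741964735 5632
knob r 0.07213491455096809 wheel yaw deg -112.3411103670701
```

```bash
python3 - <<'E'
from h import *
D=np.radians; C=np.array([.4714,-.2532])
m.move_ptp([*C,.10],R(D(112.8))); m.set_gripper(.6,30)
m.move_l([*C,.023],R(D(112.8))); 
m.set_gripper(0,30); print("g1",m.current_grip_width(),m.current_grip_force(),m.current_force().round(1),m.current_ee_pos().round(4))
m.set_gripper(.6); m.move_l([*C,.055]); m.move_ptp([*C,.055],R(D(202.8))); m.move_l([*C,.023])
m.set_gripper(0,30); print("g2",m.current_grip_width(),m.current_ee_pos().round(4),np.degrees(yaw()))
W=m.current_ee_pos(); np.save("W.npy",W)
m.set_gripper(.6); m.move_l([*C,.12],max_speed=.25)
m.move_ptp([W[0]-.074,W[1]+.001,.106],R(0)); m.dwell(.2); print(m.current_ee_pos().round(4)); k,p,d=snap("hub2")
f=hub_fit(k,d,C,.043,.053); print("hub",np.round(f[:5],4),f[5].mean(0).round(4),cv2.minAreaRect((f[5][:,:2]*1000).astype(np.float32)))
S=np.array([.528,.186])
m.move_l([*m.current_ee_pos()[:2],.295],max_speed=.3); m.move_ptp([S[0]-.074,S[1]+.001,.295],R(0)); m.dwell(.2); print(m.current_ee_pos().round(4)); k,p,d=snap("scr2")
P,u,v=cloud(k,d); n=np.hypot(*(P[:,:2]-S).T)<.03; h,e=np.histogram(P[n,2],bins=np.arange(.18,.25,.002)); print([(round(a,3),b) for a,b in zip(e,h) if b])
for lo,hi in((.232,.245),(.202,.211)):
    f=hub_fit(k,d,S,lo,hi,.025); print("scr",np.round(f[:5],4),f[5].mean(0).round(4))
print(m.current_time())
out=[]
for n,X,h in(("hub2",(*W[:2],.048),60),("scr2",(*S,.235),60)):
    k=np.load(f"pics/{n}.npz"); p=cv2.imread(f"pics/{n}.png"); u,v=pix(k,X).astype(int); print(n,u,v)
    out.append(cv2.resize(p[v-h:v+h,u-h:u+h],(400,400),interpolation=cv2.INTER_CUBIC)); 
o=np.hstack(out); o=np.clip(o*1.6,0,255).astype(np.uint8); cv2.imwrite("pics/c2.png",o)
E
```

```text
g1 0.3729770468850179 29.617409370839596 [-4.1 -1.3  6.8] [ 0.4716 -0.2537  0.0241]
g2 0.3669725054023388 [ 0.4721 -0.2538  0.024 ] -157.2044592983978
[ 0.3981 -0.2528  0.106 ]
hub [ 4.719e-01 -2.535e-01  1.750e-02  4.700e-02  2.855e+03] [ 0.4722 -0.2534  0.047 ] ((471.8153991699219, -253.35275268554688), (31.981258392333984, 32.07930374145508), 67.82918548583984)
[0.4542 0.1864 0.295 ]
[(np.float64(0.18), np.int64(26)), (np.float64(0.182), np.int64(432)), (np.float64(0.184), np.int64(2190)), (np.float64(0.186), np.int64(160)), (np.float64(0.188), np.int64(72)), (np.float64(0.19), np.int64(824)), (np.float64(0.192), np.int64(84)), (np.float64(0.204), np.int64(406)), (np.float64(0.206), np.int64(1137)), (np.float64(0.208), np.int64(30)), (np.float64(0.226), np.int64(59)), (np.float64(0.228), np.int64(170)), (np.float64(0.23), np.int64(1)), (np.float64(0.232), np.int64(99)), (np.float64(0.234), np.int64(241)), (np.float64(0.236), np.int64(236)), (np.float64(0.238), np.int64(2))]
scr [5.235e-01 1.856e-01 6.600e-03 2.355e-01 5.780e+02] [0.5236 0.1856 0.2355]
scr [5.234e-01 1.856e-01 1.500e-02 2.064e-01 1.573e+03] [0.5241 0.1857 0.2064]
16.9583
hub2 326 116
scr2 325 117
```

View pics/c2.png

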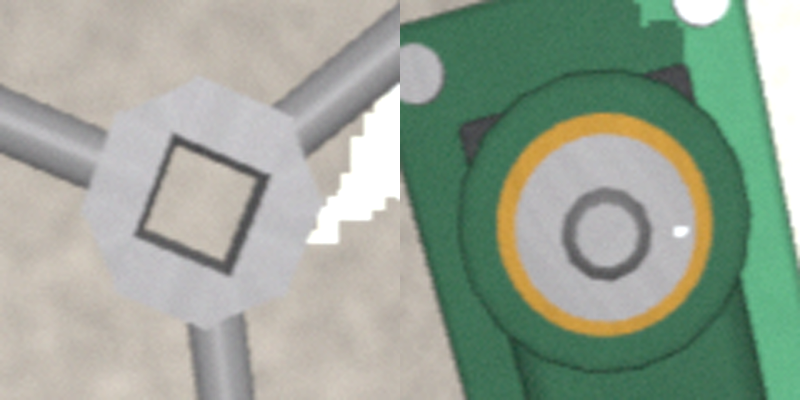

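The left crop shows the octagonal hub with its square bore centred at about (203,203). The right crop shows the stub at (606,232) on the collar. The square's top doesn't stand out in colour, but the depth has a layer at 0.226–0.230 that should contain its corners.

```bash
python3 - <<'E'
from h import *
k=np.load("pics/scr2.npz"); d=k["d"]; S=np.array([.5234,.1856])
P,u,v=cloud(k,d); n=(np.hypot(*(P[:,:2]-S).T)<.013)&(P[:,2]>.2245)&(P[:,2]<.231); Q=P[n,:2]-S
r=np.hypot(*Q.T)*1000; a=np.degrees(np.arctan2(Q[:,1],Q[:,0]))
print(len(Q),r.min(),r.max(), Q.mean(0)*1000)
print("minrect",cv2.minAreaRect((Q*1000).astype(np.float32)))
far=r>8; z=np.exp(4j*np.radians(a[far])); print(far.sum(),"corner angle mod 90",np.degrees(np.angle(z.mean()))/4,abs(z.mean()))
print(np.histogram(a[far]%90,bins=18,range=(0,90))[0]); print(np.histogram(a[far]%360,bins=36,range=(0,360))[0])
# square fit: area + residual
from scipy.optimize import minimize
def cost(x):
    t=np.radians(x[2]); q=Q*1000-x[:2]; c,s=np.cos(t),np.sin(t); w=np.abs(np.stack([c*q[:,0]+s*q[:,1],-s*q[:,0]+c*q[:,1]])).max(0); return np.maximum(w-7,0).sum()
print([(t,round(cost([0,0,t]),1)) for t in range(0,90,5)])
E
```

```text
229 6.505147478181497 9.549433522719674 [0.49862439 0.06455757]
minrect ((0.046097397804260254, -0.05035972595214844), (13.903421401977539, 13.97754955291748), 37.15986633300781)
69 corner angle mod 90 -7.846217384445061 0.9110702444191416
[ 5  2  0  0  0  0  0  0  0  0  0  0  0  2  6 16 24 14]
[ 2  0  0  0  0  0  0  5  9  3  0  0  0  0  0  1  5 10  0  0  0  0  0  0
  0  7  8  2  0  0  0  0  0  1  5 11]
[(0, np.float64(122.7)), (5, np.float64(111.7)), (10, np.float64(94.4)), (15, np.float64(73.5)), (20, np.float64(50.9)), (25, np.float64(29.0)), (30, np.float64(11.1)), (35, np.float64(1.0)), (40, np.float64(2.1)), (45, np.float64(14.2)), (50, np.float64(33.1)), (55, np.float64(54.8)), (60, np.float64(77.0)), (65, np.float64(96.8)), (70, np.float64(113.3)), (75, np.float64(124.9)), (80, np.float64(130.9)), (85, np.float64(130.5))]
```

The square fits well: 13.9 x 14.0 mm at 37.2°, centred at (0.5237, 0.1853) after the hub-based correction, with the ram at about 4.5 mm. Next I'll grasp the wheel, carry it over and lower it with force watching.

```bash
python3 - <<'E'
from h import *
D=np.radians; C=np.array([.4714,-.2532]); C=np.load("W.npy")[:2]
m.move_ptp([*(C+[-.0004,.0006]),.12],R(D(202.8))); m.move_l([*(C+[-.0004,.0006]),.023])
m.set_gripper(0,70); print("grip",m.current_grip_width(),m.current_ee_pos().round(4))
e=m.current_ee_pos(); m.move_l([e[0],e[1],.30],max_speed=.25)
S=np.array([.5237,.1853]); m.move_ptp([*S,.30],R(D(172.2))); m.move_l([*S,.268],max_speed=.05); m.dwell(.3)
e=m.current_ee_pos(); print(e.round(4),np.degrees(yaw()),m.current_force().round(1),m.current_grip_width(),m.current_time())
cmd=S-(e[:2]-S); m.move_l([*cmd,.268]); m.dwell(.2); e=m.current_ee_pos(); print(e.round(4)); np.save("cmd.npy",cmd)
p,d=m.grab_frame("scene"); cv2.imwrite("pics/s3.png",cv2.resize(p[150:330,270:510,::-1],(800,600)))
f0=m.current_force(); z=.268
while z>.250:
    z-=.002; m.move_l([*cmd,z],max_speed=.04); f=m.current_force()-f0; print(round(z,3),m.current_ee_pos().round(4),f.round(1))
    if f[2]>12 or np.hypot(f[0],f[1])>15: break
print(m.current_time())
E
```

```text
grip 0.3635336330237794 [ 0.4724 -0.2538  0.0243]
[0.5238 0.1853 0.2682] 172.2008417062663 [-0.3  0.1 -5.6] 0.36050296082033606 25.7083
[0.5236 0.1853 0.268 ]
0.266 [0.5236 0.1853 0.2658] [ 0.   0.7 -0.7]
0.264 [0.5236 0.1853 0.2638] [ 0.3 -0.2 -1.2]
0.262 [0.5236 0.1853 0.2618] [-0.5  1.4 -0.3]
0.26 [0.5236 0.1853 0.2598] [ 0.6  1.3 -1.5]
0.258 [0.5236 0.1852 0.2578] [0.7 1.1 0.5]
0.256 [0.5236 0.1853 0.2559] [-0.1  1.5 -0.6]
0.254 [0.5236 0.1852 0.2539] [ 0.6  0.2 -2. ]
0.252 [0.5238 0.1852 0.2519] [ 3.  -0.4 -1.1]
0.25 [0.5238 0.1852 0.2499] [ 4.4 -1.8 -1.5]
28.4583
```

View pics/s3.png

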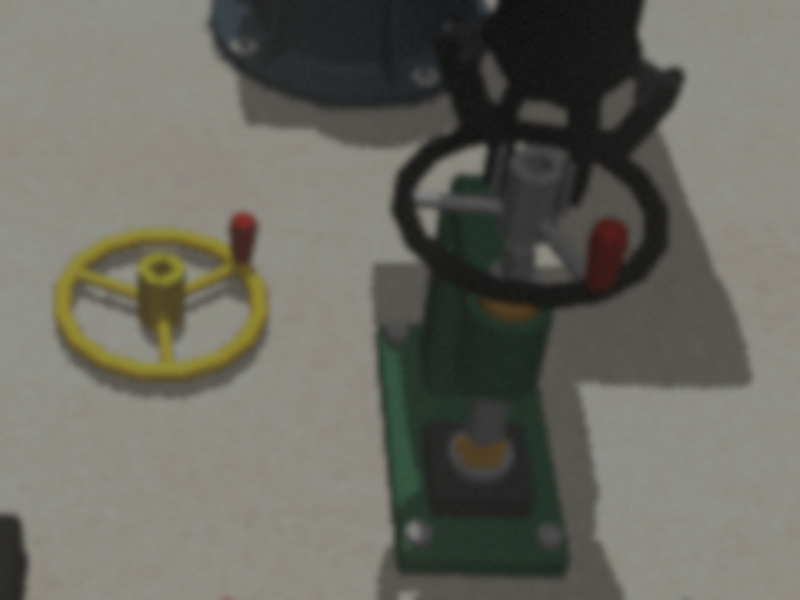

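The wheel hangs level over the screw, with the hub at (535,190) in the picture. The hub underside is now at about 0.2257, below the square's top at 0.229, so the bore has gone onto the square. I'll keep lowering, with sideways compliance.

```bash
python3 - <<'E'
from h import *
cmd=np.load("cmd.npy"); z=.250; b=np.array([-.3,.1,-5.6])
while z>.226:
    f=m.current_force()-b; cmd=cmd+np.clip(f[:2]*.00004,-.0003,.0003)
    z-=.001; m.move_l([*cmd,z],max_speed=.03); f=m.current_force()-b; print(round(z,3),m.current_ee_pos().round(4),f.round(1),m.current_ft_torque().round(2)[2])
    if f[2]>15 or np.hypot(f[0],f[1])>25: break
np.save("cmd.npy",[*cmd,z]); print(m.current_grip_width(),m.current_time())
E
```

```text
0.249 [0.5238 0.1851 0.2489] [ 2.5 -3.1 -0.6] 0.01
0.248 [0.5239 0.185  0.2479] [ 2.6 -2.  -0.7] 0.01
0.247 [0.5239 0.185  0.2468] [ 1.7 -1.4 -0.5] -0.01
0.246 [0.5239 0.185  0.2458] [ 2.  -0.4 -1.8] 0.02
0.245 [0.524  0.185  0.2449] [-0.1  0.5 -0.9] 0.03
0.244 [0.5241 0.185  0.2439] [ 0.3 -0.6 -0.5] -0.01
0.243 [0.5242 0.1849 0.2429] [ 0.6 -0.5  0.5] -0.0
0.242 [0.5242 0.1849 0.2419] [ 0.3 -0.  -0.5] -0.07
0.241 [0.5242 0.1849 0.2409] [0.1 0.4 0.1] 0.0
0.24 [0.5242 0.1849 0.2399] [ 0.4 -1.3 -1. ] -0.01
0.239 [0.5242 0.1848 0.2389] [0.6 0.7 0.1] 0.02
0.238 [0.5242 0.1849 0.2379] [-0.4 -0.1 -0.1] 0.01
0.237 [0.5242 0.1849 0.2369] [ 0.3 -0.9 -0.1] 0.01
0.236 [0.5242 0.1848 0.2359] [ 0.2 -0.6 -0.9] 0.0
0.235 [0.5243 0.1848 0.2349] [ 0.9  0.1 -0.2] 0.0
0.234 [0.5243 0.1848 0.2339] [ 0.1 -0.5 -0. ] 0.08
0.233 [0.5243 0.1848 0.2329] [-0.3 -0.  -0.5] -0.05
0.232 [0.5243 0.1848 0.2319] [-0.2 -0.1  0.1] 0.04
0.231 [0.5244 0.1848 0.2317] [-1.8 -0.1  8.5] -0.02
0.23 [0.5246 0.1848 0.2316] [-5.3 -1.9 17.6] -0.04
0.36300830728772115 33.4583
```

The wheel is home: TCP stopped at 0.2316 on the collar, so the ram reads about 4.6 mm. I'll settle briefly and then wind clockwise along the helix.

```bash
python3 - <<'E'
from h import *
x,y,_=np.load("cmd.npy"); m.dwell(.4); y0=172.2; z0=m.current_ee_pos()[2]-.0008; x-=.0002
a=0
while a<140:
    a+=8; t=m.current_time(); m.move_l([x,y,z0-a/360*.03],R(np.radians(y0-a)),max_speed=.002)
    f=m.current_force(); T=m.current_ft_torque(); x+=np.clip((f[0]+.3)*3e-5,-2e-4,2e-4); y+=np.clip((f[1]-.1)*3e-5,-2e-4,2e-4)
    dy=(y0-np.degrees(yaw()))%360; e=m.current_ee_pos()
    print(a,round(dy,1),e.round(4),f.round(1),T.round(2),round(m.current_time()-t,2))
    if abs(T[2])>1.2 or f[2]>35 or np.hypot(*f[:2])>30: break
print(m.current_grip_width(),m.current_time())
E
```

```text
8 8.0 [0.5244 0.1843 0.2313] [-3.7 -5.   8.5] [-0.94  0.64 -0.08] 0.29
16 16.0 [0.5243 0.1841 0.2306] [-3.9 -5.4  7.8] [-0.99  0.66 -0.01] 0.38
24 24.0 [0.5242 0.1839 0.2299] [-3.6 -4.7  8.9] [-1.    0.69 -0.03] 0.38
32 32.0 [0.5241 0.1837 0.2293] [-4.  -5.4  8.3] [-1.01  0.75  0.01] 0.38
40 40.0 [0.5239 0.1836 0.2286] [-3.1 -4.7  8.5] [-1.03  0.81 -0.04] 0.38
48 48.0 [0.5238 0.1835 0.2279] [-4.9 -5.3  9.1] [-0.98  0.87 -0.02] 0.38
56 56.0 [0.5236 0.1834 0.2273] [-4.3 -5.   9.6] [-0.88  0.88 -0.04] 0.38
64 64.0 [0.5235 0.1833 0.2266] [-5.8 -5.3  9.5] [-0.82  0.94 -0.03] 0.38
72 72.0 [0.5233 0.1833 0.2259] [-3.3 -3.5  9.7] [-0.67  0.97 -0.07] 0.38
80 80.0 [0.5231 0.1832 0.2253] [-4.7 -2.7  9.2] [-0.61  1.07 -0.07] 0.38
88 88.0 [0.523  0.1832 0.2246] [-5.3 -2.8  9.7] [-0.48  1.13 -0.07] 0.38
96 96.0 [0.5228 0.1832 0.2239] [-5.4 -2.5  8.5] [-0.4   1.04 -0.11] 0.38
104 104.0 [0.5226 0.1832 0.2233] [-5.9 -2.3  9.2] [-0.27  1.13 -0.1 ] 0.38
112 112.0 [0.5224 0.1832 0.2226] [-5.  -1.2  9.9] [-0.18  1.1  -0.09] 0.38
120 120.0 [0.5221 0.1833 0.2221] [-8.1 -1.5 11.1] [-0.09  1.47  0.01] 0.38
128 128.0 [0.5219 0.1835 0.2219] [-9.2  0.9 15.4] [0.08 1.71 0.33] 0.38
136 135.9 [0.5218 0.1837 0.2216] [-10.5   0.6  18.1] [0.22 1.87 0.82] 0.38
144 143.9 [0.5221 0.184  0.2214] [-8.8  2.4 20.3] [0.37 1.59 1.21] 0.38
0.3633328319864478 40.6333
```

The collar stopped sinking after about 117° and the torque then rose, so the ram is on the stop. I'll unload a little, release and check.

```bash
python3 - <<'E'
from h import *
D=np.radians; e=m.current_ee_pos(); a=172.2-144
m.move_l([.5232,.1842,e[2]-.0002],R(D(a+8)),max_speed=.003); print(m.current_force().round(1),m.current_ft_torque().round(2))
m.set_gripper(.55,20); e=m.current_ee_pos(); m.move_l([e[0],e[1],.30],max_speed=.2)
m.move_ptp([.5237-.074,.1863,.36],R(0)); m.dwell(.2); k,p,d=snap("fin")
f=hub_fit(k,d,(.5237,.1853),.235,.26,.03); Q=f[5]; print("hub",np.round(f[:5],4))
A=np.c_[Q[:,:2]-Q[:,:2].mean(0),np.ones(len(Q))]; print("tilt",np.linalg.lstsq(A,Q[:,2],rcond=None)[0].round(4),m.current_time(),m.current_force().round(1))
ps,_=m.grab_frame("scene")
cv2.imwrite("pics/c4.png",np.hstack([cv2.resize(p[:,:,::-1],(400,300)),cv2.resize(ps[180:330,310:510,::-1],(400,300))]))
E
```

```text
[-10.8  -3.1   8.8] [-0.36  1.67  0.68]
hub [5.235e-01 1.855e-01 1.750e-02 2.449e-01 1.781e+03]
tilt [-0.0024 -0.0015  0.2449] 43.5917 [ 0.9 -0.2 -0.7]
```

View pics/c4.png

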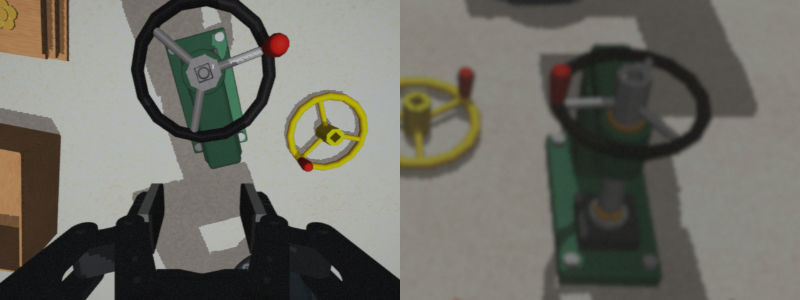

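The wheel is level and centred on the screw: tilt is under 0.003 rad and the hub is within 0.3 mm of the axis. The hub top at about 0.246 after the camera's height bias matches collar 0.198, so the ram is at about 14 mm. The gripper is clear, so I'm handing in.

```bash
python3 -c "
from bench import manip as m
print(m.sign_off())"
```

```text
the job is handed in; nothing more can be done
None
```

The black handwheel is home on the screw's collar, level and centred, and it has been wound clockwise until the ram stopped on the ornament; the job is handed in at about 44 s, with no verdict returned, and the bystanders were not re-measured but the arm never worked near them.

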